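# Check in a returned electronics kit

### The job

Check in the returned kit: press the red button on the grey parts case so that its drawer springs out, and leave it out. Then take the stack apart from the top down, putting each piece straight into its place: the small blue box flat in the drawer, the heat sink flat in the yellow tray, the circuit board squarely on the copper outline of the black fixture, and the battery pack squarely on the green outline of the white charger. Set board and battery flat between the end stops, either way round, and drop nothing.

Things in the scene. Friction and masses are not known exactly. Their poses are not given: they have to be found in the camera images.
- partbox: Small blue box with white bands, 36 (x) x 30 (y) x 26 mm high, about 40 g; top of the stack, resting on the heat sink's fins. Origin: centre of its underside; z up. Goes in the drawer.
- heatsink: Aluminium heat sink with fins on top running along x, 56 (x) x 44 (y) x 26 mm high, about 120 g; second from the top, resting on the board. The outer fins are plain side faces at y = +-22 mm. Origin: centre of its underside; z up. Goes in the yellow tray.
- board: Blue circuit board with a black base and four black chips on top, 84 (x) x 56 (y) mm; base with board 18 mm high, 24 mm with the chips, about 120 g; third from the top, resting on the battery. Its four sides are plain up to 18 mm. Origin: centre of its underside; z up. Goes on the black fixture.
- battery: Grey battery pack with orange ends, 110 (x) x 64 (y) x 30 mm high, about 300 g; bottom of the stack, on the bench. Origin: centre of its underside; z up. Goes on the white charger. The stack as a whole may be turned up to 0.6 rad either way, each piece up to 0.1 rad and 4 mm off the one below.
- tray: Yellow open tray, fixed, 140 (x) x 130 (y) x 16 mm high, walls and floor 4 mm thick (inside 132 x 122 mm). Origin: centre of its underside; the floor inside is 4 mm above it.
- fixture: Black test fixture, fixed: plate 120 (x) x 96 (y) x 12 mm with a copper outline of 84 x 56 mm in its middle where the board belongs (long side along x), and two steel end stops 8 mm above the plate, 50 mm long in y, inner faces at x = +-50 mm (8 mm clear of the board). The y sides are open for the fingers. Origin: centre of its underside; the board rests 12 mm above it.
- charger: White battery charger, fixed: base 144 (x) x 100 (y) x 14 mm with a green outline of 110 x 64 mm in its middle where the battery belongs (long side along x), and two white end stops 8 mm above the base, 60 mm long in y, inner faces at x = +-63 mm (8 mm clear of the battery). The y sides are open for the fingers. Origin: centre of its underside; the battery rests 14 mm above it.
- latch_top (a point): Centre of the top of the red round push button (28 mm across) on the fixed grey parts case (105 x 130 x 50 mm high), 60 mm above the bench. Pressed straight down 4 mm (under 5 N; stroke 6 mm) it frees the drawer, then springs back. Site axes are the case's: +x from the drawer's front to the case's back, z up.
- drawer_front (a point): Middle of the top edge of the drawer's blue front panel, 41 mm above the bench; moves with the drawer. Site x points back into the drawer (it slides out to -x), z up. The white well, 66 (x) x 100 (y) mm inside, hidden until the drawer is out and then wholly clear of the case, has its centre at x = +37 mm, y = 0 from here, its floor 33 mm below this point; walls 18 mm high.
- drawer (a joint): How far the drawer is out, m: 0 shut and latched, 0.078 fully out. A spring pushes it out by itself in about a second once the button is pressed; it stays out and cannot be pushed back past the latch.

How it is judged:
On the way, in this order (a step that is already met when the one before it is completed fails the run):
1. the latch is pressed and the drawer is out (value of joint drawer above 0.06 m), for 0.1 s.
2. the blue box lies flat in the drawer (x of partbox in the frame of drawer_front between 0.016 and 0.06 m and y of partbox in the frame of drawer_front between -0.042 and 0.042 m and z of partbox in the frame of drawer_front between -0.038 and -0.028 m and angle between partbox's own z axis and vertical below 0.1 rad), for 0.2 s.
3. the heat sink lies flat in the yellow tray (x of heatsink in the frame of tray between -0.045 and 0.045 m and y of heatsink in the frame of tray between -0.042 and 0.042 m and z of heatsink in the frame of tray between 0 and 0.009 m and angle between heatsink's own z axis and vertical below 0.1 rad), for 0.2 s.
4. the board sits squarely on the test fixture (horizontal distance between board and fixture below 0.014 m and angle between the x axis of board and the x axis of fixture, either way round below 0.17 rad and z of board in the frame of fixture between 0.008 and 0.016 m and angle between board's own z axis and vertical below 0.1 rad), for 0.2 s.
5. the battery sits squarely on the charger (horizontal distance between battery and charger below 0.014 m and angle between the x axis of battery and the x axis of charger, either way round below 0.17 rad and z of battery in the frame of charger between 0.01 and 0.018 m and angle between battery's own z axis and vertical below 0.1 rad), for 0.2 s.
At the end, for the whole second after the job is handed in: Drawer out 60 mm or more; box flat on its floor; heat sink flat on the tray floor; board on the fixture and battery on the charger, flat, within 14 mm of the outline's middle and 0.17 rad of square, either way round; all upright within 0.1 rad and at rest (all of step 2 and all of step 3 and all of step 4 and all of step 5 and value of joint drawer above 0.06 m and linear speed of each of battery, board, heatsink, partbox below 0.02 m/s); the robot touches nothing.
It fails at once if the battery is dropped or thrown (moves faster than 0.7 m/s out of the fingers) (linear speed of battery above 0.7 m/s and contact force between the fingers and battery below 0.05 N).
It fails at once if the board is dropped or thrown (moves faster than 0.7 m/s out of the fingers) (linear speed of board above 0.7 m/s and contact force between the fingers and board below 0.05 N).
It fails at once if the heat sink is dropped or thrown (moves faster than 0.7 m/s out of the fingers) (linear speed of heatsink above 0.7 m/s and contact force between the fingers and heatsink below 0.05 N).
It fails at once if the blue box is dropped or thrown (moves faster than 0.7 m/s out of the fingers) (linear speed of partbox above 0.7 m/s and contact force between the fingers and partbox below 0.05 N).
It also fails if it takes over 131 s, if anything falls off the work surface, if the arm or the gripper's body presses on something with over 40 N, if the wrist force passes 120 N, or if a joint passes its speed limit or range.

### The arm

A 6-joint arm with a two-finger parallel gripper is mounted at the origin on the work surface. World frame = base frame: x ahead of the robot, y to its left, z up, the work surface at z = 0. Lengths are in m, angles in rad, forces in N, time in s.
With the tool pointing down it reaches from about 0.425 to 0.95 m from the base axis. Payload 3.5 kg.
Tool frame: the origin (TCP) lies at the very end of the fingers, on their centre line; the grasp point (between the pads) lies 19 mm behind it; z points along the fingers, y is the direction in which the jaws open and shut (so a half turn about z gives the same grasp; the last joint's range is limited). The gripper opens to 85 mm and grips with 20 to 120 N. Pads are 22 mm wide; open, the fingers measure 114 mm over their backs; the gripper's body (76 mm by 85 mm) begins 54 mm behind the grasp point. The pads swing forward as they close: fully open they stand 13 mm farther back than shut.
Start: joints at [-1.394, 0.286, 1.577, -0, 1.279, -0.15], TCP at [0.217, -0.639, 0.231] pointing down, gripper open.
Joint ranges: [-2.77, 2.77], [-0.9, 2.22], [0.21, 2.48], [-1.53, 4.67], [0.24, 2.81], [-2.84, 2.84]. Speed limits (rad/s): [2.79, 2.79, 3.14, 3.14, 3.14, 3.14].

### API

Orientations are given as a unit quaternion [x, y, z, w].
In Python, from plant import get_state, vision, ctrl gives the robot as it stands.
- The arm moves only by the tool move_arm, never from a script. Its arguments are lists of equal length, an entry for each row: "fingers": the closure, from -1 (fully open) to 1 (shut); "translation": the shift along the tool's x, y, z in cm, a list of three; "twist": the turn, a rotation vector about the tool's x, y, z in degrees, a list of three. In form: {"fingers": [fingers, ...], "translation": [[tx, ty, tz], ...], "twist": [[wx, wy, wz], ...]}. A call has 1 to 20 rows; each row is the pose to reach, as a shift and turn from the pose commanded when the call began, along the tool's axes at that moment; what a row does not reach only later rows make up. A row lasts 1/8 s, in which the tool goes at most 62.5 mm and 10.7 degrees, less where a joint would pass 70% of its speed; a pose out of reach is approached as far as the arm can. A call with a gripper value outside its range is refused whole. The fingers move at their own pace and stop on an object; "newtons" is the grip in N (left out, the last holds). Time passes only in rows, so rows that repeat a pose let the fingers close. It gives the time, the measured TCP pose, the force and the opening at its end, in the units of the state.
- get_state(): the state, without advancing time (a new reading comes with each control period).
- vision.read_camera(name): name is "scene" or "side" or "wrist"; returns a dict with "pixels" (400x640x3 uint8, red, green, blue), "K" (3x3 intrinsics, pixels), "R" (3x3) and "t" (3): a world point X has camera coordinates R X + t. Camera axes: x right, y down, z forward; pixel columns grow to the right and rows downward; lengths in m; the calibration is good to about 2 mm. A picture is of the moment at which its call begins. There is no depth.
- ctrl.sign_off(): hands the job in, once; it reports no verdict.
The state is a dict: "time": time; "qpos": joint angles; "dq": joint speeds; "joint_efforts": joint torques, N m; "eef_pos": TCP position; "tcp_rot": TCP orientation; "contact_force": force on the tool from outside, world axes, zero at the start; "wrist_torque": the same for the moment, N m; "opening": opening from 0.0 (shut) to 1.0 (fully open).
Only numpy, scipy, OpenCV 4.12 (cv2) and the standard library are available. Lean on these libraries where they do the work, as an engineer would, in place of code of your own. Each camera call takes 0.05 s, during which the arm holds its last target.

## Working session

There is one attempt and no reset: what is moved stays moved. The work goes in short steps, Python scripts to look and compute and a tool call to move; the robot and the scene stay as the last step left them, time stands still between calls to the robot, and variables do not carry over. Pictures are saved under pics/ and viewed, and the job is handed in when it is done.

Besides the shell and the picture viewer there is one more tool, called after "Emit:" as name(argument=value, ...) on one line, values as JSON. move_arm: Moves the arm, as the interface text tells. Its arguments: {"type":"object","properties":{"fingers":{"type":"array"},"translation":{"type":"array"},"twist":{"type":"array"},"newtons":{"type":"number"}},"required":["fingers","translation","twist"]}

```bash
ls; mkdir -p pics; python3 - <<'E'
from plant import get_state, vision, ctrl
import cv2,json
print(get_state())
for n in ["scene","side","wrist"]:
    d=vision.read_camera(n)
    cv2.imwrite(f"pics/a_{n}.png",d["pixels"][:,:,::-1])
    print(n,d["K"].tolist(),d["R"].tolist(),d["t"].tolist())
E
```

```text
pics
{'time': 0.0, 'qpos': array([-1.39399521e+00,  2.87202163e-01,  1.57824010e+00,  1.72568043e-05,
        1.27859089e+00, -1.50040950e-01]), 'dq': array([-2.00491391e-03,  1.01708414e-03, -7.88666208e-05,  8.06202026e-04,
       -1.45360864e-03, -1.14186569e-03]), 'joint_efforts': array([-3.48090889e-04, -4.05979156e+01, -2.92627430e+01, -1.34341963e-04,
        5.98694067e-03, -4.92468274e-06]), 'eef_pos': array([ 0.21659592, -0.63858558,  0.22988869]), 'tcp_rot': array([ 9.86676146e-01,  1.62692021e-01, -8.06768858e-06, -1.22025158e-03]), 'contact_force': array([-0.00140175, -0.03963685,  0.85996262]), 'wrist_torque': array([0.03683869, 0.02792756, 0.05361449]), 'opening': 0.9968492210676697}
scene [[407.49120453159577, 0.0, 320.04075542008235], [0.0, 407.49120453159577, 200.14973086180427], [0.0, 0.0, 1.0]] [[-0.2780267097883928, 0.9604438780197249, 0.015770409591160557], [0.713488803138574, 0.21747549689484758, -0.6660616608439677], [-0.643144522203312, -0.17393092141643837, -0.7457299498713343]] [0.13594030902760354, -0.3434978579631138, 1.3903572483503994]
side [[388.27434704882137, 0.0, 325.47558012602093], [0.0, 388.27434704882137, 198.90071919869624], [0.0, 0.0, 1.0]] [[-0.9960536624008574, -0.08829806078559498, -0.008975192440425949], [-0.04261640488781953, 0.564526587804916, -0.8243140018802154], [0.07785206260772244, -0.8206784901061084, -0.566061721214994]] [0.5520004422987208, 0.07979691173685141, 0.9341617583443014]
wrist [[302.7043207747891, 0.0, 324.47533473038663], [0.0, 302.7043207747891, 192.23129101958548], [0.0, 0.0, 1.0]] [[0.32137089549330017, -0.9469532078172, -0.0006080580149961294], [-0.9079964097584271, -0.3083321437896553, 0.28367905980506014], [-0.26881827950428117, -0.09061407898770829, -0.9589190900662935]] [-0.6744329138083007, -0.034470230294922945, 0.37754229376273163]
```

View pics/a_scene.png

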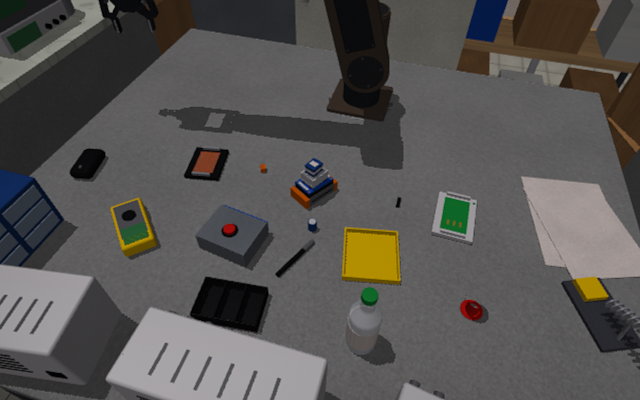

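View pics/a_side.png

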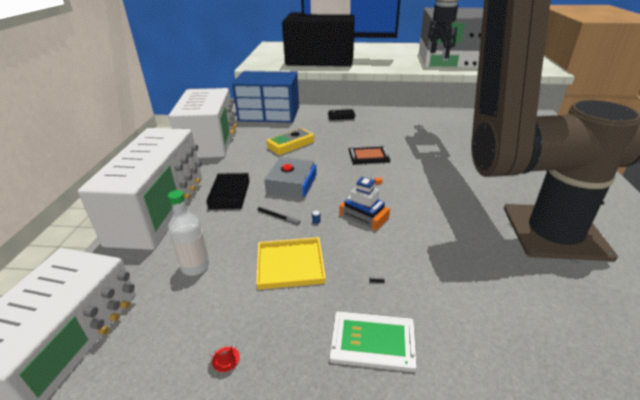

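View pics/a_wrist.png

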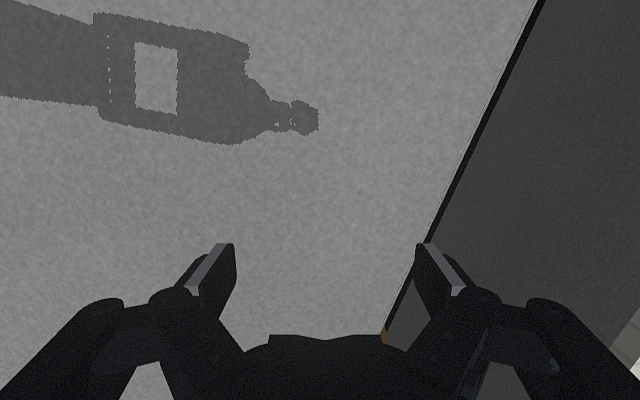

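```bash
cat > h.py <<'E'
from plant import get_state, vision, ctrl
import cv2, numpy as np, pickle
from scipy.spatial.transform import Rotation as Ro
from scipy.optimize import least_squares
def cam(n,save=None):
    d=vision.read_camera(n)
    if save:
        cv2.imwrite(f"pics/{save}.png",d["pixels"][:,:,::-1]); pickle.dump(d,open(f"pics/{save}.pkl","wb"))
    return d
def load(s): return pickle.load(open(f"pics/{s}.pkl","rb"))
def bp(d,uv,z):
    K,R,t=[np.array(d[k]) for k in("K","R","t")]
    c=-R.T@t; r=R.T@np.linalg.solve(K,[uv[0],uv[1],1]); return c+r*(z-c[2])/r[2]
def pj(d,X):
    K,R,t=[np.array(d[k]) for k in("K","R","t")]
    p=K@(R@np.asarray(X)+t); return p[:2]/p[2]
def crop(s,x0,y0,x1,y1,f,out):
    im=cv2.imread(f"pics/{s}.png")[y0:y1,x0:x1]
    cv2.imwrite(f"pics/{out}.png",cv2.resize(im,None,fx=f,fy=f,interpolation=cv2.INTER_CUBIC))
E
python3 - <<'E'
from h import *
a=cam("scene","s0"); b=cam("side","d0"); w=cam("wrist","w0")
crop("s0",170,130,350,280,4,"s0c1"); crop("s0",320,170,500,300,4,"s0c2")
s=get_state(); T=Ro.from_quat(s["tcp_rot"]).as_matrix()
R,t=np.array(w["R"]),np.array(w["t"]); c=-R.T@t
print("cam in tool",T.T@(c-s["eef_pos"])); print((R@T).round(3), T.round(3))
for n,uv,z in [("button",(230,229),.06),("stacktop",(314,162),.1),("fix",(207,163),.012),("tray",(371,254),.01),("charger",(455,217),.014)]:
    print(n,bp(a,uv,z).round(3))
for n,uv,z in [("button",(288,168),.06),("stacktop",(367,182),.1),("fix",(369,155),.012),("tray",(291,262),.01),("charger",(374,340),.014)]:
    print(n,bp(b,uv,z).round(3))
E
```

```text
cam in tool [ 7.42196677e-02 -1.22867475e-04 -1.41119651e-01]
[[ 0.     1.    -0.001]
 [-0.959  0.    -0.284]
 [-0.284  0.001  0.959]] [[ 0.947  0.321 -0.   ]
 [ 0.321 -0.947  0.001]
 [ 0.    -0.001 -1.   ]]
button [ 0.68  -0.161  0.06 ]
stacktop [ 0.448 -0.029  0.1  ]
fix [ 0.45  -0.344  0.012]
tray [0.619 0.162 0.01 ]
charger [0.449 0.344 0.014]
button [ 0.672 -0.155  0.06 ]
stacktop [ 0.455 -0.033  0.1  ]
fix [ 0.445 -0.339  0.012]
tray [0.615 0.162 0.01 ]
charger [0.439 0.347 0.014]
```

View pics/s0c1.png

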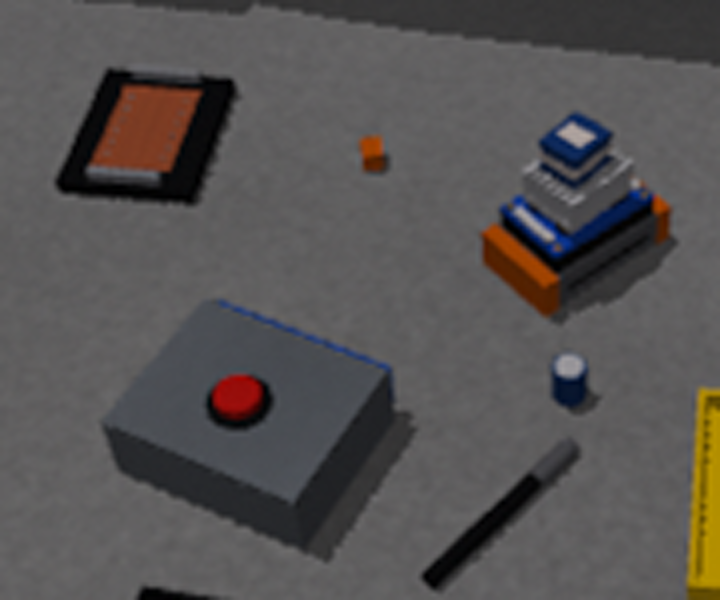

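View pics/s0c2.png

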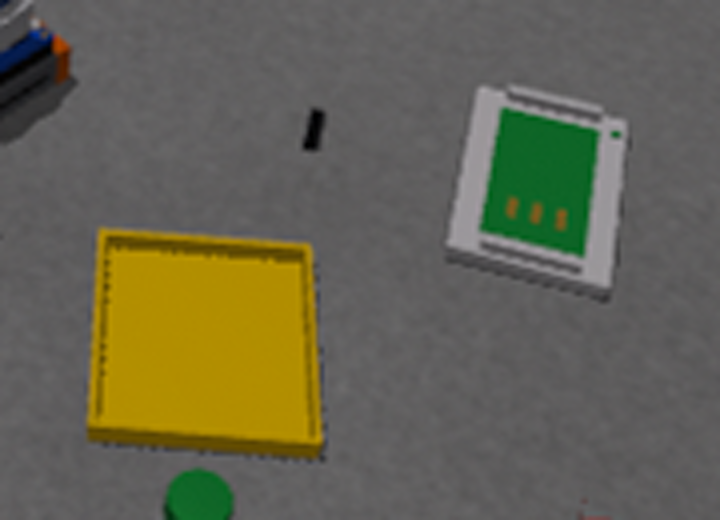

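```bash
python3 - <<'E'
from h import *
a=load("s0")
def P(pts,x0,y0,z): return np.array([bp(a,((x+.5)/4-.5+x0,(y+.5)/4-.5+y0),z)[:2] for x,y in pts])
def rep(n,p):
    print(n,p.mean(0).round(4),"edges",[ (round(float(np.linalg.norm(p[(i+1)%4]-p[i])),3),round(float(np.degrees(np.arctan2(*(p[(i+1)%4]-p[i])[::-1]))),1)) for i in range(4)])
rep("fix",P([(124,83),(204,88),(170,177),(88,168)],170,130,.012))
rep("chg",P([(502,107),(601,128),(585,257),(482,233)],320,170,.014))
rep("tray",P([(99,228),(312,243),(323,445),(89,431)],320,170,.016))
rep("case",P([(218,300),(390,367),(295,500),(105,425)],170,130,.05))
rep("box",P([(574,115),(612,137),(576,162),(541,144)],170,130,.106))
print(P([(238,397)],170,130,.06))
E
```

```text
fix [ 0.4456 -0.3484] edges [(0.059, 101.9), (0.093, 10.9), (0.058, -81.6), (0.089, -168.7)]
chg [0.4404 0.3439] edges [(0.064, 90.1), (0.112, -2.6), (0.062, -90.5), (0.111, 178.3)]
tray [0.6188 0.1613] edges [(0.13, 101.7), (0.141, 11.4), (0.13, -77.2), (0.144, -168.4)]
case [ 0.6695 -0.1607] edges [(0.121, 81.1), (0.105, -8.9), (0.125, -97.5), (0.108, 168.8)]
box [ 0.4634 -0.026 ] edges [(0.031, 66.5), (0.032, -28.2), (0.027, -109.5), (0.034, 159.3)]
[[ 0.67979735 -0.16336126]]
```

```bash
cat >> h.py <<'E'
def pose():
    s=get_state(); T=Ro.from_quat(s["tcp_rot"]).as_matrix(); return np.array(s["eef_pos"]),T,s
def go(x,y,z,yaw):
    p,T,s=pose(); y0=np.degrees(np.arctan2(T[1,0],T[0,0]))
    c,sn=np.cos(np.radians(yaw)),np.sin(np.radians(yaw))
    G=np.array([[c,sn,0],[sn,-c,0],[0,0,-1]])
    tr=T.T@(np.array([x,y,z])-p)*100; tw=np.degrees(Ro.from_matrix(T.T@G).as_rotvec())
    n=max(np.linalg.norm(tr)/6.25,np.linalg.norm(tw)/10.7)
    print("cm",tr.round(2),"deg",tw.round(1),"minrows %.1f"%n,"yaw0 %.1f t %.2f"%(y0,s["time"]))
E
python3 - <<'E'
from h import *
go(.60,-.20,.22,-9)
E
```

```text
cm [ 50.4  -29.28   1.11] deg [-0.   0.  27.7] minrows 9.3 yaw0 18.7 t 0.30
```

Emit:
move_arm(fingers=[1, 1, 1, 1, 1, 1, 1, 1, 1, 1, 1], translation=[[50.4, -29.3, 1], [50.4, -29.3, 1], [50.4, -29.3, 1], [50.4, -29.3, 1], [50.4, -29.3, 1], [50.4, -29.3, 1], [50.4, -29.3, 1], [50.4, -29.3, 1], [50.4, -29.3, 1], [50.4, -29.3, 1], [50.4, -29.3, 1]], twist=[[0, 0, 27.7], [0, 0, 27.7], [0, 0, 27.7], [0, 0, 27.7], [0, 0, 27.7], [0, 0, 27.7], [0, 0, 27.7], [0, 0, 27.7], [0, 0, 27.7], [0, 0, 27.7], [0, 0, 27.7]])

```text
time: 1.68
eef_pos: [0.6003, -0.1992, 0.2211]
tcp_rot: [0.997, -0.077, -0.0, 0.0]
contact_force: [-0.7, 0.5, 0.6]
opening: -0.002
```

```bash
python3 - <<'E'
from h import *
w=cam("wrist","w1"); go(.68,-.162,.08,-9)
E
```

```text
cm [ 7.36 -5.05 14.1 ] deg [0.  0.  0.1] minrows 2.7 yaw0 -8.9 t 1.73
```

View pics/w1.png

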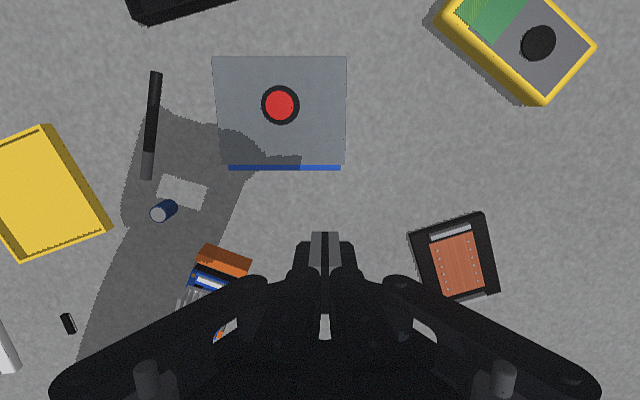

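```bash
python3 - <<'E'
from h import *
w=load("w1")
print("btn",bp(w,(280,104.5),.06))
for q in [(211,57),(346,57),(345,165),(220,162)]: print(bp(w,q,.05))
print("drawer front edge",bp(w,(228,166),.041),bp(w,(341,166),.041))
f=np.array([bp(w,q,.012)[:2] for q in [(430,236),(473,230),(487,290),(444,298)]]);print(f.mean(0),np.degrees(np.arctan2(*(f[0]-f[3])[::-1])),np.degrees(np.arctan2(*(f[1]-f[2])[::-1])))
b=bp(w,(280,104.5),.06); go(b[0],b[1],.08,-9)
E
```

```text
btn [ 0.67834819 -0.16771453  0.06      ]
[ 0.7310967  -0.11002367  0.05      ]
[ 0.71146154 -0.23674838  0.05      ]
[ 0.60824443 -0.22179614  0.05      ]
[ 0.63148175 -0.09319708  0.05      ]
drawer front edge [ 0.62468848 -0.09727342  0.041     ] [ 0.60593832 -0.21773499  0.041     ]
[ 0.44732031 -0.35165995] 8.209540915407546 10.722881938937975
cm [ 7.28 -4.46 14.1 ] deg [0.  0.  0.1] minrows 2.6 yaw0 -8.9 t 1.73
```

Emit:
move_arm(fingers=[1, 1, 1, 1, 1, 1, 1, 1, 1, 1], translation=[[7.3, -4.5, 5], [7.3, -4.5, 10], [7.3, -4.5, 14], [7.3, -4.5, 15.5], [7.3, -4.5, 16.3], [7.3, -4.5, 16.6], [7.3, -4.5, 16.6], [7.3, -4.5, 14], [7.3, -4.5, 9], [4, -4.5, 3]], twist=[[0, 0, 0], [0, 0, 0], [0, 0, 0], [0, 0, 0], [0, 0, 0], [0, 0, 0], [0, 0, 0], [0, 0, 0], [0, 0, 0], [0, 0, 0]])

```text
time: 2.98
eef_pos: [0.6505, -0.1625, 0.1883]
tcp_rot: [0.997, -0.078, 0.002, 0.0]
contact_force: [0.8, -0.4, 0.5]
opening: -0.003
```

```bash
python3 - <<'E'
from h import *
w=cam("wrist","w2"); s=cam("scene","s2"); go(.46,-.026,.22,-25)
E
```

```text
cm [-21.13 -10.56  -2.71] deg [ 0.1 -1.  16. ] minrows 3.8 yaw0 -9.0 t 3.08
```

View pics/w2.png

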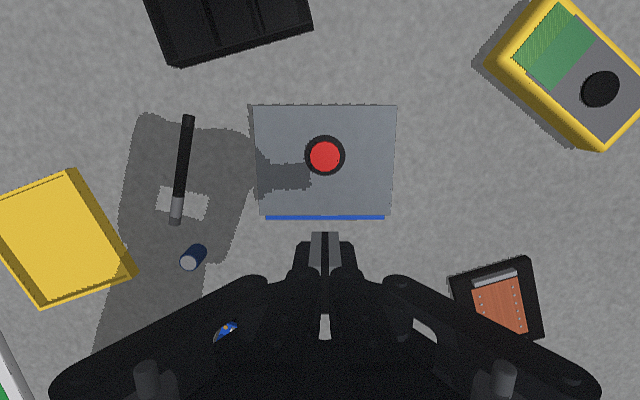

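```bash
python3 - <<'E'
from h import *
for i in range(4): cam("wrist")
w=cam("wrist","w3"); go(.6783,-.1677,.0545,-9)
crop("w3",230,90,420,250,4,"w3c")
E
```

```text
cm [ 3.03  0.13 12.99] deg [-0.   0.1  0. ] minrows 2.1 yaw0 -9.0 t 3.33
```

View pics/w3c.png

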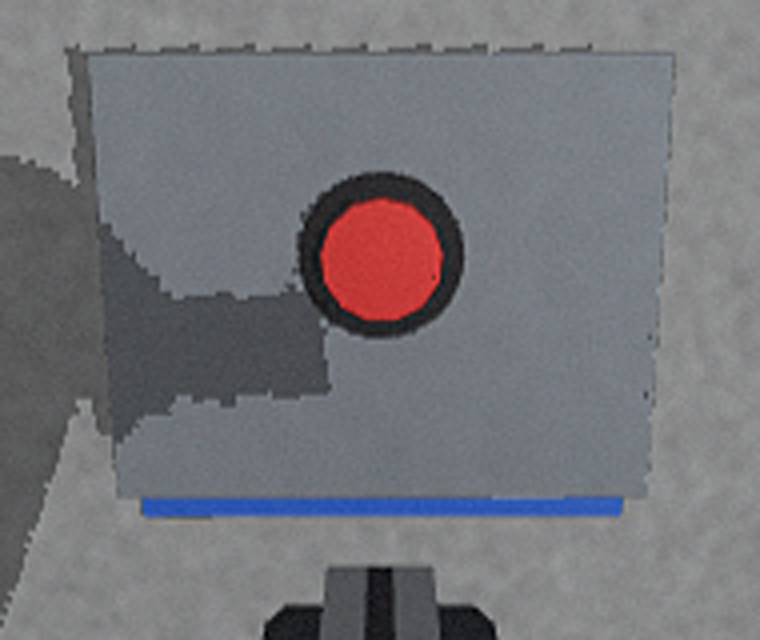

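Emit:
move_arm(fingers=[1, 1, 1, 1, 1, 1, 1], translation=[[3, 0.1, 6], [3, 0.1, 11], [3, 0.1, 12.3], [3, 0.1, 12.8], [3, 0.1, 13], [3, 0.1, 13], [3, 0.1, 13]], twist=[[0, 0, 0], [0, 0, 0], [0, 0, 0], [0, 0, 0], [0, 0, 0], [0, 0, 0], [0, 0, 0]])

```text
time: 4.2
eef_pos: [0.6801, -0.1683, 0.0582]
tcp_rot: [0.997, -0.078, 0.002, 0.001]
contact_force: [0.7, -0.1, 2.7]
opening: -0.002
```

Emit:
move_arm(fingers=[1, 1, 1, 1], translation=[[0, 0, 0.3], [0, 0, 0.5], [0, 0, 0.5], [0, 0, 0.5]], twist=[[0, 0, 0], [0, 0, 0], [0, 0, 0], [0, 0, 0]])

```text
time: 4.7
eef_pos: [0.6802, -0.1683, 0.054]
tcp_rot: [0.997, -0.078, 0.001, 0.0]
contact_force: [-2.9, 2.3, 10.2]
opening: -0.001
```

Emit:
move_arm(fingers=[1, 1, 1, -1, -1, -1, -1, -1, -1, -1], translation=[[0, 0, -4], [0, 0, -9], [-6, -3, -14], [-12, -6, -17.2], [-18, -9, -17.2], [-24, -10.5, -17.2], [-24, -10.5, -17.2], [-24, -10.5, -17.2], [-24, -10.5, -17.2], [-24, -10.5, -17.2]], twist=[[0, 0, 0], [0, 0, 0], [0, 0, 4], [0, 0, 10], [0, 0, 16], [0, 0, 16], [0, 0, 16], [0, 0, 16], [0, 0, 16], [0, 0, 16]])

```text
time: 5.95
eef_pos: [0.459, -0.0273, 0.223]
tcp_rot: [0.976, -0.217, -0.0, 0.0]
contact_force: [0.9, 0.9, -0.8]
opening: 1.001
```

```bash
python3 - <<'E'
from h import *
w=cam("wrist","w4"); s=cam("scene","s4"); go(.46,-.026,.2,-25)
crop("s4",170,130,350,280,4,"s4c1")
E
```

```text
cm [ 0.06 -0.16  2.29] deg [ 0.  0. -0.] minrows 0.4 yaw0 -25.0 t 6.05
```

View pics/w4.png

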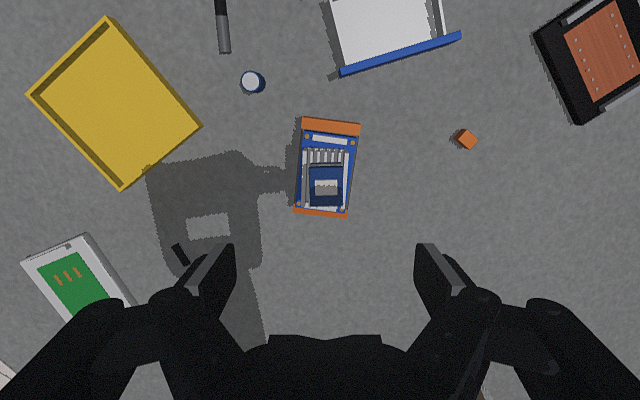

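View pics/s4c1.png

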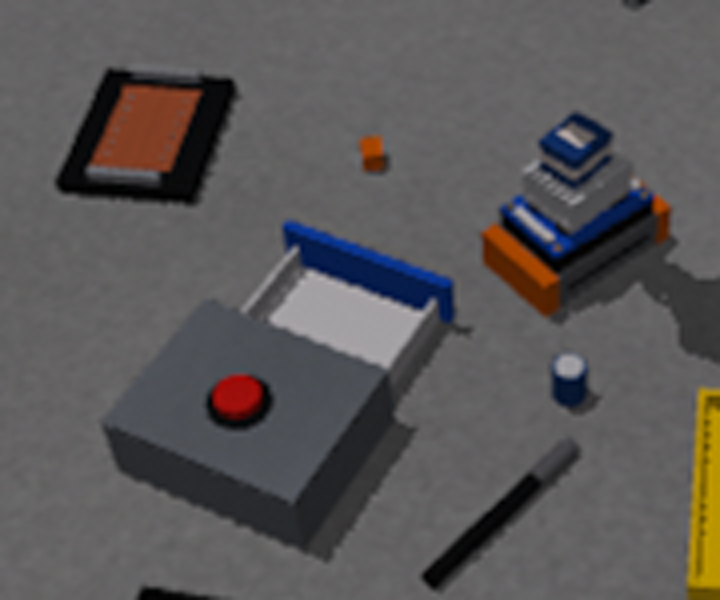

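```bash
python3 - <<'E'
from h import *
crop("w4",270,100,390,230,6,"w4c"); im=cv2.imread("pics/w4c.png"); cv2.imwrite("pics/w4c.png",cv2.resize(im,(554,600)))
crop("w4",310,0,640,140,2,"w4d")
E
```

```text
(no output)
```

View pics/w4c.png

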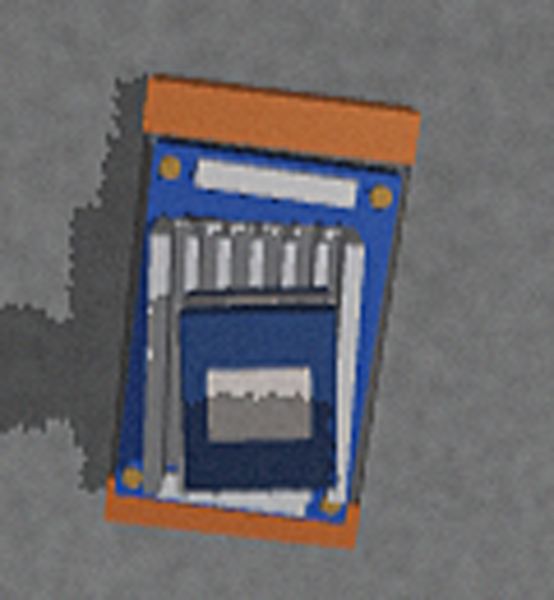

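View pics/w4d.png

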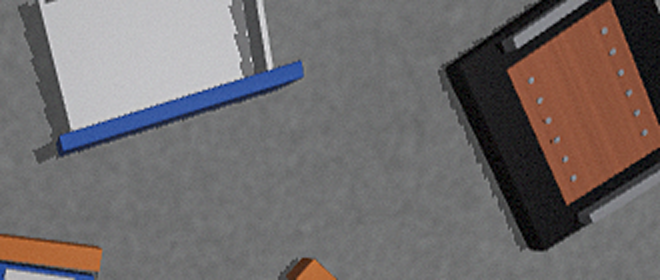

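```bash
cat >> h.py <<'E'
def quad(d,pts,x0,y0,f,z,name=""):
    # corners: top-left, top-right, bottom-right, bottom-left (image; up = +x of piece)
    p=np.array([bp(d,((x+.5)/f-.5+x0,(y+.5)/f-.5+y0),z)[:2] for x,y in pts])
    a=np.degrees(np.arctan2(*((p[0]+p[1]-p[2]-p[3])[::-1]))); b=np.degrees(np.arctan2(*((p[0]+p[3]-p[1]-p[2])[::-1])))-90
    L=np.linalg.norm(p[0]+p[1]-p[2]-p[3])/2; W=np.linalg.norm(p[0]+p[3]-p[1]-p[2])/2
    print(name,"c",p.mean(0).round(4),"yawL %.1f yawW %.1f L %.4f W %.4f"%(a,b,L,W))
E
python3 - <<'E'
from h import *
w=load("w4"); f=554/120
quad(w,[(180,308),(335,305),(335,490),(185,490)],270,100,f,.106,"box")
quad(w,[(148,235),(363,245),(345,505),(147,495)],270,100,f,.080,"hs")
quad(w,[(152,140),(407,172),(357,522),(113,492)],270,100,f,.048,"board")
quad(w,[(148,75),(420,110),(357,548),(107,520)],270,100,f,.030,"bat")
d=[bp(w,((x+.5)/2-.5+310,(y+.5)/2-.5),.041) for x,y in [(60,138),(301,62)]]
print(d, np.mean(d,0), np.degrees(np.arctan2(*(d[0]-d[1])[:2][::-1]))-90)
E
```

```text
box c [ 0.4616 -0.0285] yawL -24.2 yawW -24.5 L 0.0364 W 0.0292
hs c [ 0.461  -0.0265] yawL -27.1 yawW -27.9 L 0.0562 W 0.0433
board c [ 0.4608 -0.028 ] yawL -32.0 yawW -32.3 L 0.0837 W 0.0582
bat c [ 0.4603 -0.0279] yawL -31.5 yawW -32.0 L 0.1104 W 0.0640
[array([ 0.54918718, -0.08501817,  0.041     ]), array([ 0.531258  , -0.20411067,  0.041     ])] [ 0.54022259 -0.14456442  0.041     ] -8.561490002014693
```

```bash
python3 - <<'E'
from h import *
go(.4616,-.0285,.084,-24.3)
E
```

```text
cm [ 3.200e-01 -1.000e-02  1.389e+01] deg [ 0.   0.  -0.7] minrows 2.2 yaw0 -25.0 t 6.05
```

Emit:
move_arm(fingers=[-1, -1, -1, -1, -1, 1, 1, 1, 1, 1], translation=[[0.3, 0, 5], [0.3, 0, 10], [0.3, 0, 13], [0.3, 0, 13.8], [0.3, 0, 13.9], [0.3, 0, 13.9], [0.3, 0, 13.9], [0.3, 0, 13.9], [0.3, 0, 13.9], [0.3, 0, 13.9]], twist=[[0, 0, -0.7], [0, 0, -0.7], [0, 0, -0.7], [0, 0, -0.7], [0, 0, -0.7], [0, 0, -0.7], [0, 0, -0.7], [0, 0, -0.7], [0, 0, -0.7], [0, 0, -0.7]], newtons=30)

```text
time: 7.3
eef_pos: [0.4616, -0.0282, 0.085]
tcp_rot: [0.978, -0.21, 0.001, 0.0]
contact_force: [-1.3, -0.5, 5.3]
opening: 0.345
```

Emit:
move_arm(fingers=[1, 1, 1, 1, 1, 1], translation=[[0, 0, -0.5], [0, 0, -2], [0, 0, -5], [0, 0, -8], [0, 0, -9], [0, 0, -9]], twist=[[0, 0, 0], [0, 0, 0], [0, 0, 0], [0, 0, 0], [0, 0, 0], [0, 0, 0]])

```text
time: 8.05
eef_pos: [0.4611, -0.028, 0.1746]
tcp_rot: [0.978, -0.21, 0.001, 0.0]
contact_force: [-0.2, -0.1, -1.0]
opening: 0.342
```

```bash
python3 - <<'E'
from h import *
w=cam("wrist","w5"); print(get_state()["opening"],get_state()["contact_force"])
go(.578,-.150,.1,-8.6)
E
```

```text
0.34280869131614655 [-0.44691586 -0.15667226 -0.25850592]
cm [15.75  6.3   7.34] deg [ -0.    0.  -15.7] minrows 3.0 yaw0 -24.3 t 8.10
```

View pics/w5.png

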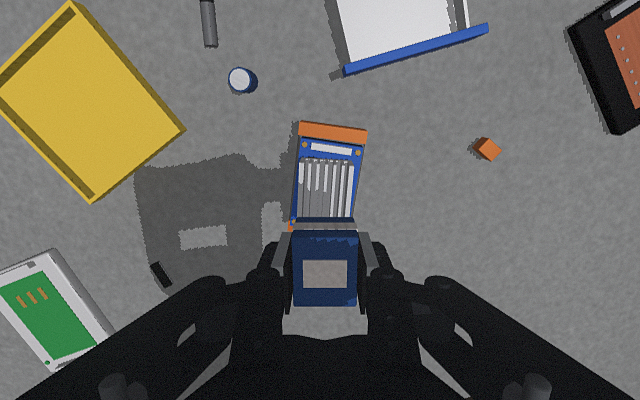

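Emit:
move_arm(fingers=[1, 1, 1, 1, 1, 1, 1, 1, 1, 1, 1], translation=[[5, 2, 0], [10, 4, 0], [15.75, 6.3, 0], [15.75, 6.3, 5], [15.75, 6.3, 9], [15.75, 6.3, 12], [15.75, 6.3, 14], [15.75, 6.3, 15.2], [15.75, 6.3, 15.7], [15.75, 6.3, 15.8], [15.75, 6.3, 15.8]], twist=[[0, 0, -8], [0, 0, -15.7], [0, 0, -15.7], [0, 0, -15.7], [0, 0, -15.7], [0, 0, -15.7], [0, 0, -15.7], [0, 0, -15.7], [0, 0, -15.7], [0, 0, -15.7], [0, 0, -15.7]])

```text
time: 9.48
eef_pos: [0.5793, -0.1505, 0.0172]
tcp_rot: [0.997, -0.075, 0.001, 0.0]
contact_force: [-0.1, -0.2, -0.2]
opening: 0.344
```

```bash
python3 - <<'E'
from h import *
w=cam("wrist","w6"); print(get_state()["opening"],get_state()["contact_force"])
go(.578,-.150,.0135,-8.6)
E
```

```text
0.34181065142067973 [-0.67813727  0.23112291 -0.04048348]
cm [-0.14 -0.03  0.37] deg [ 0.  -0.1  0. ] minrows 0.1 yaw0 -8.6 t 9.53
```

View pics/w6.png

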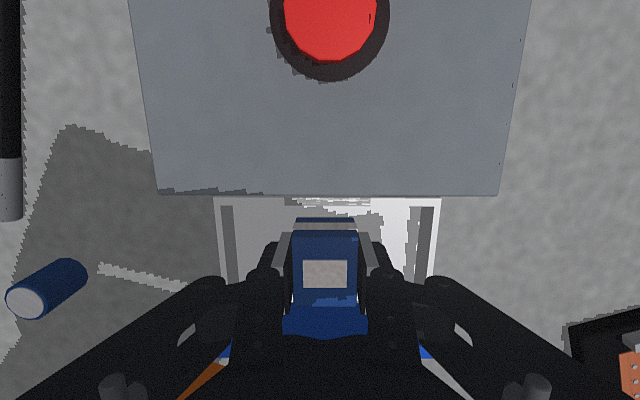

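Box is inside the well, about centred. Lower 4 mm, then open partly and rise.

Emit:
move_arm(fingers=[1, 1, 1, 1], translation=[[-0.1, 0, 0.2], [-0.1, 0, 0.4], [-0.1, 0, 0.4], [-0.1, 0, 0.4]], twist=[[0, 0, 0], [0, 0, 0], [0, 0, 0], [0, 0, 0]])

```text
time: 10.02
eef_pos: [0.5782, -0.1502, 0.013]
tcp_rot: [0.997, -0.075, 0.001, 0.0]
contact_force: [-0.4, 0.6, 6.1]
opening: 0.347
```

Emit:
move_arm(fingers=[0.15, 0, -0.05, -0.05, -0.05, -0.05, -0.05, -0.05], translation=[[0, 0, 0], [0, 0, 0], [0, 0, 0], [0, 0, 0], [0, 0, -2], [0, 0, -6], [0, 0, -12], [0, 0, -18]], twist=[[0, 0, 0], [0, 0, 0], [0, 0, 0], [0, 0, 0], [0, 0, 0], [0, 0, 0], [0, 0, 0], [0, 0, 0]])

```text
time: 11.02
eef_pos: [0.5775, -0.15, 0.1953]
tcp_rot: [0.997, -0.075, 0.001, 0.0]
contact_force: [0.3, -0.5, -0.3]
opening: 0.524
```

```bash
python3 - <<'E'
from h import *
w=cam("wrist","w7"); print(get_state()["opening"])
go(.461,-.0265,.18,-27.5)
E
```

```text
0.5242567521148187
cm [-13.88 -10.6    2.33] deg [ 0.1 -1.  18.9] minrows 2.8 yaw0 -8.5 t 11.07
```

View pics/w7.png

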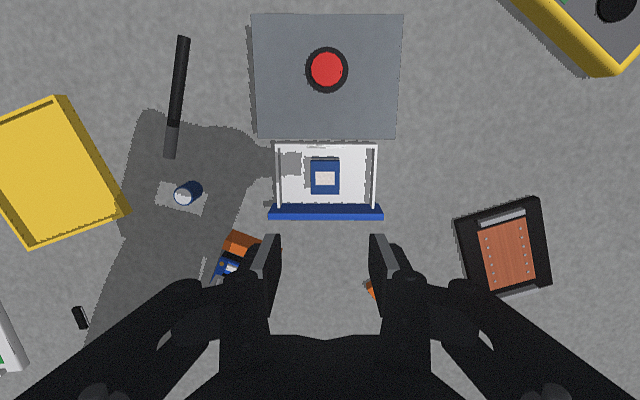

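Emit:
move_arm(fingers=[-1, -1, -1, -1, -1], translation=[[-5, -4, 0], [-10, -8, 0], [-13.9, -10.6, 0], [-13.9, -10.6, 0], [-13.9, -10.6, 0]], twist=[[0, 0, 9], [0, 0, 18], [0, 0, 18.9], [0, 0, 18.9], [0, 0, 18.9]])

```text
time: 11.7
eef_pos: [0.4568, -0.0248, 0.1935]
tcp_rot: [0.971, -0.237, 0.002, 0.0]
contact_force: [0.0, 0.6, -0.3]
opening: 0.999
```

```bash
python3 - <<'E'
from h import *
w=cam("wrist","w8"); go(.461,-.0265,.06,-27.5)
crop("w8",260,90,380,240,4,"w8c")
E
```

```text
cm [ 0.38 -0.06 13.33] deg [-0.  -0.1  0. ] minrows 2.1 yaw0 -27.5 t 11.75
```

View pics/w8c.png

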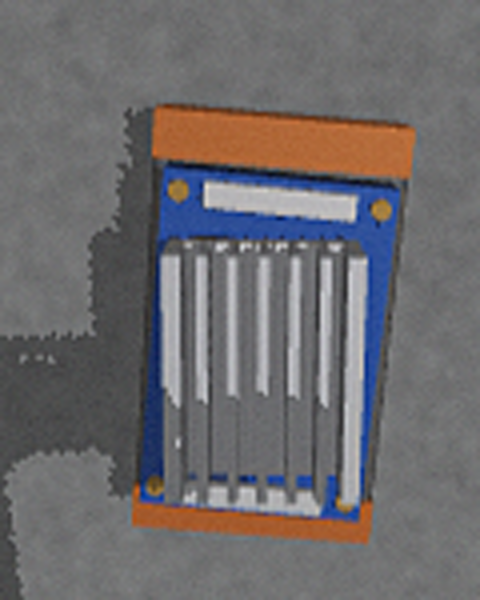

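View pics/w8.png

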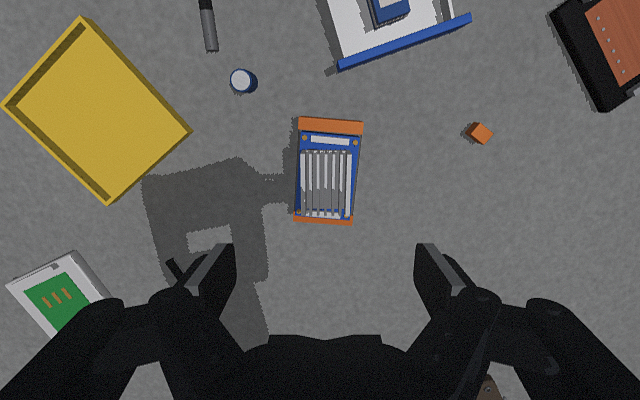

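```bash
python3 - <<'E'
from h import *
w=load("w8"); f=4
quad(w,[(161,253),(368,256),(360,507),(165,502)],260,90,f,.080,"hs")
quad(w,[(163,160),(404,182),(362,523),(142,498)],260,90,f,.048,"board")
quad(w,[(155,104),(414,128),(372,544),(133,524)],260,90,f,.030,"bat")
t=np.array([bp(w,q,.016)[:2] for q in [(83,15),(191,130),(107,205),(1,104)]]); print(t.mean(0),t)
e=lambda a,b: np.degrees(np.arctan2(*(t[a]-t[b])[::-1])); print(e(0,1),e(3,2),e(0,3),e(1,2),[np.linalg.norm(t[i]-t[i-1]) for i in range(4)])
go(.461,-.0275,.058,-27.5)
E
```

```text
hs c [ 0.4613 -0.0268] yawL -27.8 yawW -28.6 L 0.0563 W 0.0438
board c [ 0.4612 -0.028 ] yawL -32.5 yawW -33.5 L 0.0849 W 0.0563
bat c [ 0.4602 -0.0277] yawL -31.6 yawW -32.6 L 0.1102 W 0.0643
[0.61776809 0.15570254] [[0.69749264 0.10649651]
 [0.56290921 0.0770917 ]
 [0.5378721  0.20650152]
 [0.67279842 0.23272044]]
12.32473561662995 10.996684966478442 -78.9305662931248 -79.0501844071424 [np.float64(0.12861681463072255), np.float64(0.13775827320362657), np.float64(0.13180954838937234), np.float64(0.13745014004388836)]
cm [ 0.42  0.03 13.53] deg [-0.  -0.1  0. ] minrows 2.2 yaw0 -27.5 t 11.75
```

Emit:
move_arm(fingers=[-1, -1, -1, -1, -1, 1, 1, 1, 1, 1], translation=[[0.4, 0, 5], [0.4, 0, 10], [0.4, 0, 12.8], [0.4, 0, 13.4], [0.4, 0, 13.5], [0.4, 0, 13.5], [0.4, 0, 13.5], [0.4, 0, 13.5], [0.4, 0, 13.5], [0.4, 0, 13.5]], twist=[[0, 0, 0.6], [0, 0, 0.6], [0, 0, 0.6], [0, 0, 0.6], [0, 0, 0.6], [0, 0, 0.6], [0, 0, 0.6], [0, 0, 0.6], [0, 0, 0.6], [0, 0, 0.6]], newtons=45)

```text
time: 13.0
eef_pos: [0.4606, -0.0266, 0.0585]
tcp_rot: [0.97, -0.243, 0.001, 0.0]
contact_force: [-1.0, -0.5, 6.4]
opening: 0.499
```

Emit:
move_arm(fingers=[1, 1, 1, 1, 1, 1], translation=[[0, 0, -0.5], [0, 0, -2], [0, 0, -5], [0, 0, -9], [0, 0, -11], [0, 0, -11]], twist=[[0, 0, 0], [0, 0, 0], [0, 0, 0], [0, 0, 0], [0, 0, 0], [0, 0, 0]])

```text
time: 13.75
eef_pos: [0.4606, -0.0266, 0.1695]
tcp_rot: [0.97, -0.243, 0.002, 0.0]
contact_force: [-0.7, -0.3, -2.2]
opening: 0.504
```

```bash
python3 - <<'E'
from h import *
w=cam("wrist","w9"); print(get_state()["opening"])
go(.618,.158,.17,11.5)
E
```

```text
0.5003266225687657
cm [  5.3  -23.72  -0.21] deg [  0.   -0.1 -39.6] minrows 3.9 yaw0 -28.1 t 13.80
```

View pics/w9.png

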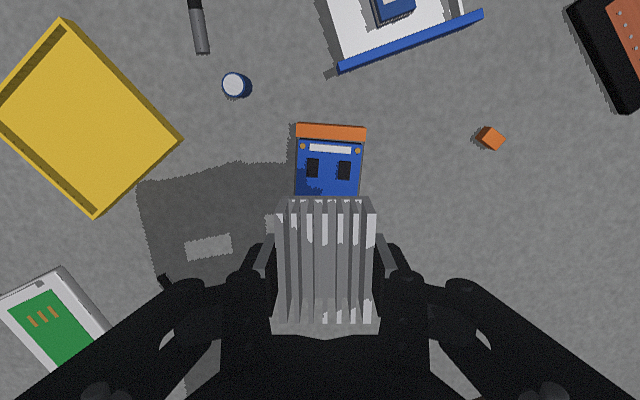

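Emit:
move_arm(fingers=[1, 1, 1, 1, 1, 1, 1, 1, 1, 1, 1, 1, 1, 1], translation=[[1.3, -6, 0], [2.6, -12, 0], [4, -18, 0], [5.3, -23.7, 0], [5.3, -23.7, 4], [5.3, -23.7, 8], [5.3, -23.7, 11], [5.3, -23.7, 13.5], [5.3, -23.7, 15], [5.3, -23.7, 15.6], [5.3, -23.7, 15.9], [5.3, -23.7, 16.1], [5.3, -23.7, 16.1], [5.3, -23.7, 16.1]], twist=[[0, 0, -10], [0, 0, -20], [0, 0, -30], [0, 0, -39.6], [0, 0, -39.6], [0, 0, -39.6], [0, 0, -39.6], [0, 0, -39.6], [0, 0, -39.6], [0, 0, -39.6], [0, 0, -39.6], [0, 0, -39.6], [0, 0, -39.6], [0, 0, -39.6]])

```text
time: 15.55
eef_pos: [0.6188, 0.158, 0.0086]
tcp_rot: [0.995, 0.101, 0.001, 0.0]
contact_force: [-3.6, -0.8, 6.1]
opening: 0.503
```

```bash
python3 - <<'E'
from h import *
w=cam("wrist","w10"); print(get_state()["opening"])
go(.618,.158,.0085,11.5)
E
```

```text
0.500748005600555
cm [-0.08 -0.02  0.01] deg [ 0.  -0.1  0. ] minrows 0.0 yaw0 11.5 t 15.60
```

View pics/w10.png

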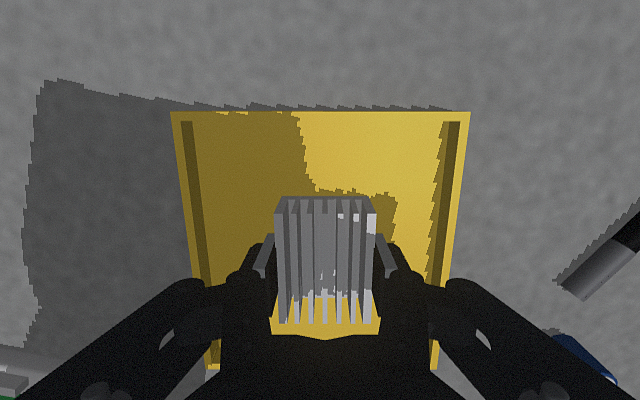

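Heat sink on the tray floor, centred. Release and go up.

Emit:
move_arm(fingers=[-0.2, -0.4, -0.5, -0.5, -0.5, -0.5, -0.5, -0.5], translation=[[0, 0, 0], [0, 0, 0], [0, 0, 0], [0, 0, 0], [0, 0, -2], [0, 0, -6], [0, 0, -12], [0, 0, -17]], twist=[[0, 0, 0], [0, 0, 0], [0, 0, 0], [0, 0, 0], [0, 0, 0], [0, 0, 0], [0, 0, 0], [0, 0, 0]])

```text
time: 16.6
eef_pos: [0.6184, 0.1579, 0.1803]
tcp_rot: [0.995, 0.1, 0.002, 0.0]
contact_force: [1.7, 0.2, -0.8]
opening: 0.749
```

```bash
python3 - <<'E'
from h import *
w=cam("wrist","w11"); print(get_state()["opening"])
go(.461,-.028,.18,-32.5)
E
```

```text
0.7471528601594343
cm [-19.55  15.04   0.61] deg [-0.3 -0.9 44. ] minrows 4.1 yaw0 11.5 t 16.65
```

View pics/w11.png

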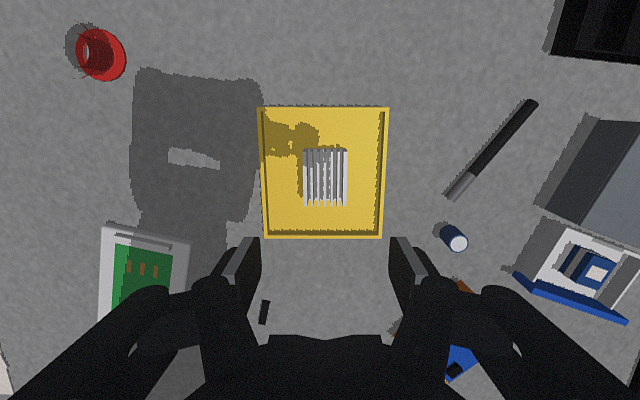

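Emit:
move_arm(fingers=[-1, -1, -1, -1, -1, -1, -1], translation=[[-5, 3.8, -1], [-10, 7.6, -1], [-15, 11.4, -1], [-19.5, 15, -1], [-19.5, 15, -1], [-19.5, 15, -1], [-19.5, 15, -1]], twist=[[0, 0, 10], [0, 0, 20], [0, 0, 30], [0, 0, 40], [0, 0, 44], [0, 0, 44], [0, 0, 44]])

```text
time: 17.52
eef_pos: [0.4571, -0.0279, 0.1868]
tcp_rot: [0.96, -0.279, 0.001, -0.0]
contact_force: [-0.7, 0.0, -1.4]
opening: 1.002
```

```bash
python3 - <<'E'
from h import *
w=cam("wrist","w12"); go(.461,-.028,.036,-32.5)
crop("w12",260,90,380,240,4,"w12c")
E
```

```text
cm [ 0.33 -0.18 15.06] deg [-0.  -0.   0.1] minrows 2.4 yaw0 -32.4 t 17.57
```

View pics/w12c.png

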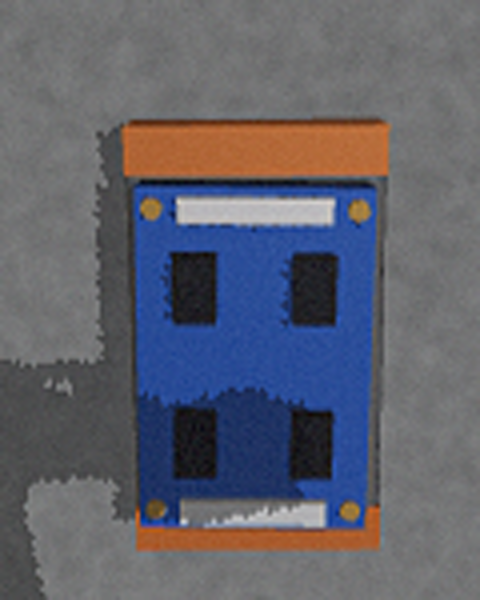

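View pics/w12.png

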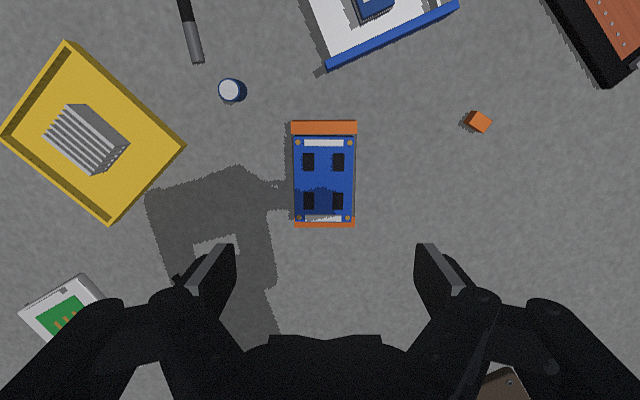

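```bash
python3 - <<'E'
from h import *
w=load("w12"); f=4
quad(w,[(134,184),(378,186),(365,527),(142,524)],260,90,f,.048,"board")
quad(w,[(124,123),(389,123),(380,550),(136,548)],260,90,f,.030,"bat")
go(.461,-.028,.035,-33)
E
```

```text
board c [ 0.461  -0.0274] yawL -32.8 yawW -33.0 L 0.0835 W 0.0556
bat c [ 0.4602 -0.0276] yawL -32.2 yawW -32.6 L 0.1102 W 0.0642
cm [ 0.33 -0.18 15.16] deg [-0.  -0.   0.6] minrows 2.4 yaw0 -32.4 t 17.57
```

Emit:
move_arm(fingers=[-1, -1, -1, -1, -1, -1, 1, 1, 1, 1, 1], translation=[[0.3, -0.2, 5], [0.3, -0.2, 10], [0.3, -0.2, 14], [0.3, -0.2, 15], [0.3, -0.2, 15.2], [0.3, -0.2, 15.2], [0.3, -0.2, 15.2], [0.3, -0.2, 15.2], [0.3, -0.2, 15.2], [0.3, -0.2, 15.2], [0.3, -0.2, 15.2]], twist=[[0, 0, 0.5], [0, 0, 0.5], [0, 0, 0.5], [0, 0, 0.5], [0, 0, 0.5], [0, 0, 0.5], [0, 0, 0.5], [0, 0, 0.5], [0, 0, 0.5], [0, 0, 0.5], [0, 0, 0.5]], newtons=45)

```text
time: 18.95
eef_pos: [0.4614, -0.0284, 0.0356]
tcp_rot: [0.959, -0.284, 0.001, 0.0]
contact_force: [-1.0, 0.6, 6.5]
opening: 0.637
```

Emit:
move_arm(fingers=[1, 1, 1, 1, 1, 1], translation=[[0, 0, -0.5], [0, 0, -2], [0, 0, -5], [0, 0, -9], [0, 0, -11], [0, 0, -11]], twist=[[0, 0, 0], [0, 0, 0], [0, 0, 0], [0, 0, 0], [0, 0, 0], [0, 0, 0]])

```text
time: 19.7
eef_pos: [0.4616, -0.0284, 0.1466]
tcp_rot: [0.959, -0.284, 0.003, -0.0]
contact_force: [-0.8, -0.4, -0.3]
opening: 0.638
```

```bash
python3 - <<'E'
from h import *
w=cam("wrist","w13"); print(get_state()["opening"])
go(.447,-.351,.15,10.5)
E
```

```text
0.6364726360936009
cm [16.45 27.82 -0.5 ] deg [  0.   -0.1 -43.5] minrows 5.2 yaw0 -33.0 t 19.75
```

View pics/w13.png

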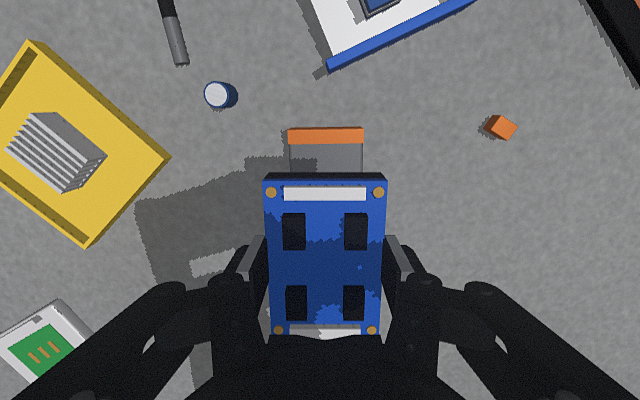

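```bash
python3 - <<'E'
from h import *
crop("w7",440,180,570,310,4,"w7c")
E
```

```text
(no output)
```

View pics/w7c.png

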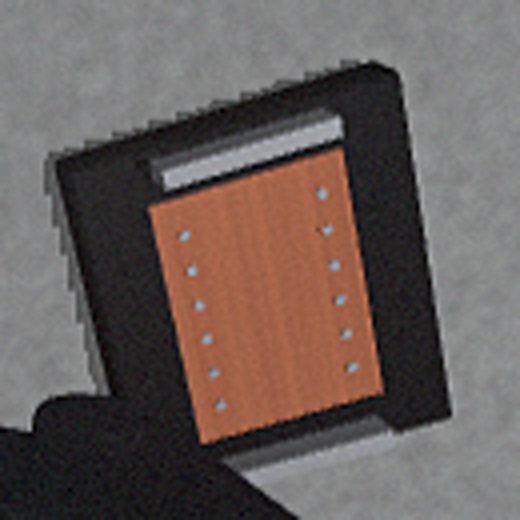

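```bash
python3 - <<'E'
from h import *
w=load("w7")
quad(w,[(150,206),(344,149),(384,393),(202,442)],440,180,4,.012,"fix")
w=load("w1"); quad(w,[(430,236),(473,230),(487,290),(444,298)],0,0,1,.012,"fix1")
E
```

```text
fix c [ 0.4464 -0.3501] yawL 10.4 yawW 9.6 L 0.0839 W 0.0559
fix1 c [ 0.4473 -0.3517] yawL 9.4 yawW 1.8 L 0.0937 W 0.0556
```

```bash
python3 - <<'E'
from h import *
go(.4464,-.350,.1466,10)
E
```

```text
cm [16.34 27.77 -0.16] deg [  0.   -0.1 -43. ] minrows 5.2 yaw0 -33.0 t 19.75
```

Emit:
move_arm(fingers=[1, 1, 1, 1, 1, 1, 1, 1, 1, 1, 1, 1], translation=[[2.5, 4.5, 0], [5.5, 9.5, 0], [8.5, 14.5, 0], [11.5, 19.5, 0], [14.5, 24.5, 0], [16.3, 27.8, 0], [16.3, 27.8, 2], [16.3, 27.8, 5], [16.3, 27.8, 8], [16.3, 27.8, 9.5], [16.3, 27.8, 10], [16.3, 27.8, 10]], twist=[[0, 0, -8], [0, 0, -16], [0, 0, -24], [0, 0, -32], [0, 0, -40], [0, 0, -43], [0, 0, -43], [0, 0, -43], [0, 0, -43], [0, 0, -43], [0, 0, -43], [0, 0, -43]])

```text
time: 21.25
eef_pos: [0.4459, -0.3498, 0.0442]
tcp_rot: [0.996, 0.088, 0.0, 0.0]
contact_force: [-0.2, 0.7, -1.4]
opening: 0.638
```

```bash
python3 - <<'E'
from h import *
w=cam("wrist","w14"); print(get_state()["opening"]); cam("scene","s14"); cam("side","d14")
go(.4464,-.350,.0176,10)
crop("s14",170,110,250,200,6,"s14c")
E
```

```text
0.6409696635484179
cm [ 0.   -0.07  2.78] deg [ 0.1 -0.1  0. ] minrows 0.4 yaw0 10.0 t 21.40
```

View pics/w14.png

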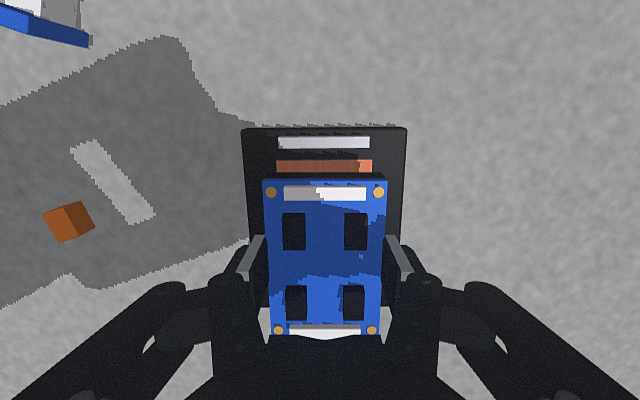

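View pics/s14c.png

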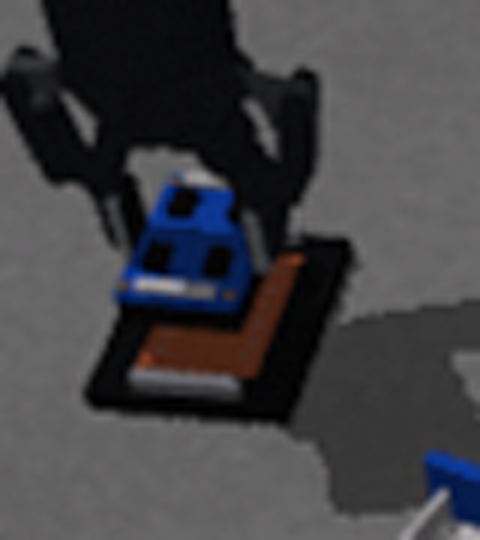

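```bash
python3 - <<'E'
from h import *
w=load("w14"); p,T,s=pose()
for uv,z in [((324,160),.012),((324,180),.058)]: print(T.T@(bp(w,uv,z)-p))
E
```

```text
[ 0.04194071 -0.00139819  0.03346106]
[ 0.04166522 -0.00130946 -0.01253928]
```

Both the copper edge and the board edge are 42 mm ahead of the tool, so they line up. Lower and release.

Emit:
move_arm(fingers=[1, 1, 1, 1, 1], translation=[[0, 0, 1.5], [0, 0, 2.3], [0, 0, 2.6], [0, 0, 2.8], [0, 0, 2.8]], twist=[[0, 0, 0], [0, 0, 0], [0, 0, 0], [0, 0, 0], [0, 0, 0]])

```text
time: 22.02
eef_pos: [0.4452, -0.3495, 0.0177]
tcp_rot: [0.996, 0.087, -0.001, -0.001]
contact_force: [-6.4, 4.9, 11.0]
opening: 0.64
```

Emit:
move_arm(fingers=[-0.4, -0.6, -0.9, -0.9, -0.9, -0.9, -0.9, -0.9], translation=[[0, 0, 0], [0, 0, 0], [0, 0, 0], [0, 0, 0], [0, 0, -2], [0, 0, -6], [0, 0, -12], [0, 0, -15]], twist=[[0, 0, 0], [0, 0, 0], [0, 0, 0], [0, 0, 0], [0, 0, 0], [0, 0, 0], [0, 0, 0], [0, 0, 0]])

```text
time: 23.02
eef_pos: [0.4471, -0.3514, 0.1719]
tcp_rot: [0.996, 0.087, 0.002, 0.003]
contact_force: [-0.3, 0.3, -1.0]
opening: 0.95
```

```bash
python3 - <<'E'
from h import *
w=cam("wrist","w15"); print(get_state()["opening"])
go(.4602,-.0277,.18,-32.4)
E
```

```text
0.9507655240279105
cm [  6.83 -31.79  -0.76] deg [ 0.5 -0.6 42.4] minrows 5.2 yaw0 10.0 t 23.07
```

View pics/w15.png

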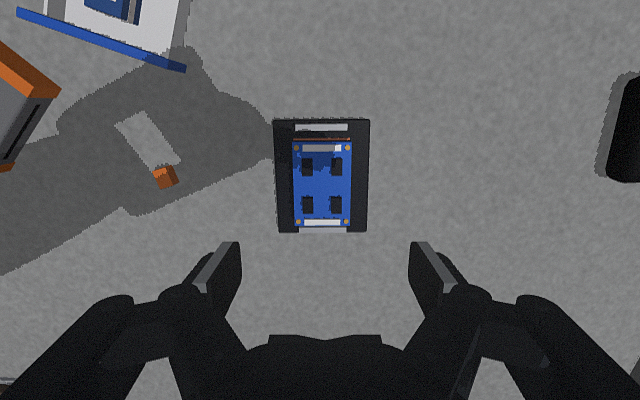

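```bash
python3 - <<'E'
from h import *
crop("w15",265,110,380,240,4,"w15c")
E
```

```text
(no output)
```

View pics/w15c.png

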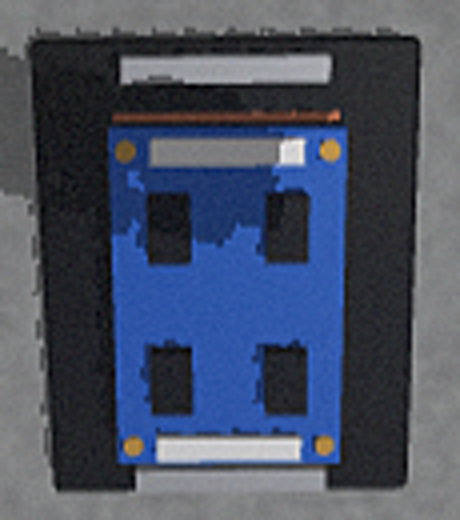

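```bash
python3 - <<'E'
from h import *
w=load("w15")
quad(w,[(110,130),(347,127),(340,465),(119,462)],265,110,4,.030,"board")
quad(w,[(30,40),(419,38),(404,489),(54,491)],265,110,4,.012,"plate")
E
```

```text
board c [ 0.4448 -0.3503] yawL 10.1 yawW 9.9 L 0.0838 W 0.0554
plate c [ 0.4468 -0.3494] yawL 10.4 yawW 10.3 L 0.1184 W 0.0943
```

Emit:
move_arm(fingers=[-1, -1, -1, -1, -1, -1, -1, -1], translation=[[1.3, -6, -0.5], [2.6, -12, -0.5], [3.9, -18, -0.5], [5.2, -24, -0.5], [6.5, -30, -0.5], [6.8, -31.8, -0.5], [6.8, -31.8, -0.5], [6.8, -31.8, -0.5]], twist=[[0, 0, 8], [0, 0, 16], [0, 0, 24], [0, 0, 32], [0, 0, 40], [0, 0, 42.4], [0, 0, 42.4], [0, 0, 42.4]])

```text
time: 24.08
eef_pos: [0.4575, -0.0257, 0.1715]
tcp_rot: [0.96, -0.279, 0.0, 0.0]
contact_force: [0.1, -0.3, -0.1]
opening: 1.002
```

```bash
python3 - <<'E'
from h import *
w=cam("wrist","w16"); go(.4602,-.0277,.011,-32.4)
crop("w16",260,90,380,240,4,"w16c")
E
```

```text
cm [ 0.32 -0.   16.03] deg [ 0. -0. -0.] minrows 2.6 yaw0 -32.4 t 24.12
```

View pics/w16c.png

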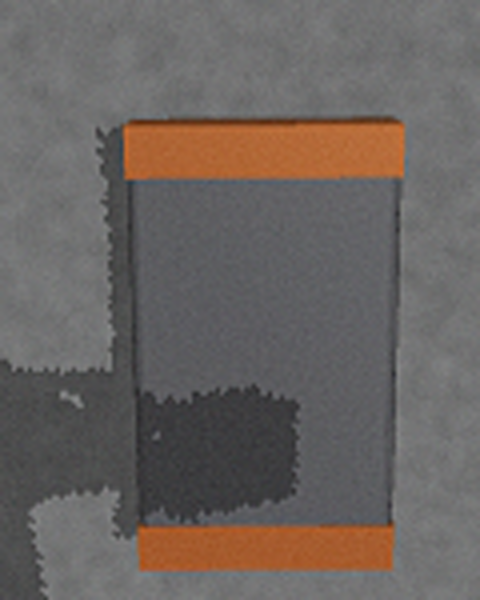

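View pics/w16.png

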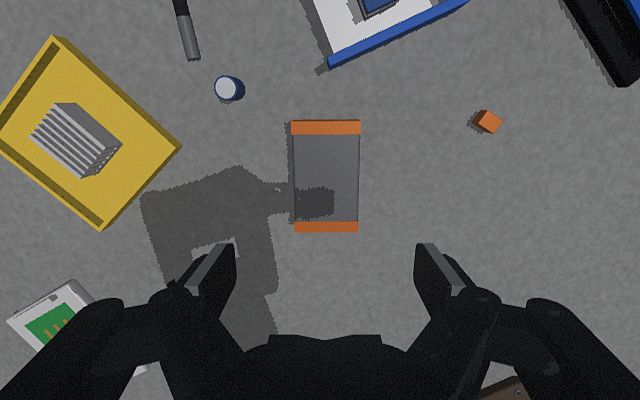

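```bash
python3 - <<'E'
from h import *
w=load("w16")
quad(w,[(124,123),(405,123),(393,571),(138,571)],260,90,4,.030,"bat")
crop("w11",80,210,200,330,4,"w11c")
E
```

```text
bat c [ 0.46   -0.0274] yawL -32.1 yawW -32.4 L 0.1106 W 0.0643
```

View pics/w11c.png

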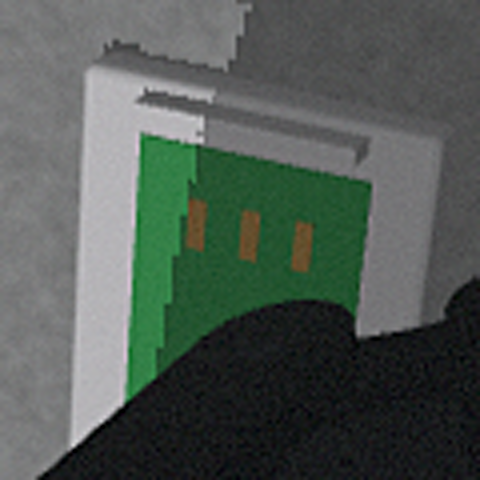

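Emit:
move_arm(fingers=[-1, -1, -1, -1, -1, -1, 1, 1, 1, 1, 1], translation=[[0.3, 0, 5], [0.3, 0, 10], [0.3, 0, 14], [0.3, 0, 15.7], [0.3, 0, 16.1], [0.3, 0, 16.1], [0.3, 0, 16.1], [0.3, 0, 16.1], [0.3, 0, 16.1], [0.3, 0, 16.1], [0.3, 0, 16.1]], twist=[[0, 0, 0], [0, 0, 0], [0, 0, 0], [0, 0, 0], [0, 0, 0], [0, 0, 0], [0, 0, 0], [0, 0, 0], [0, 0, 0], [0, 0, 0], [0, 0, 0]], newtons=80)

```text
time: 25.5
eef_pos: [0.4614, -0.0272, 0.012]
tcp_rot: [0.96, -0.279, 0.002, 0.0]
contact_force: [-0.9, -0.4, 5.8]
opening: 0.723
```

```bash
python3 - <<'E'
from h import *
w=load("w11")
B=lambda x,y: bp(w,((x+.5)/4-.5+80,(y+.5)/4-.5+210),.014)[:2]
a,b,c,d=B(140,133),B(372,183),B(127,400),B(357,335)
ang=lambda v: np.degrees(np.arctan2(v[1],v[0]))
print(np.linalg.norm(a-b),ang(a-b)-90,ang(a-c),ang(b-d))
for y in (-2,-1): 
    u=np.array([np.cos(np.radians(y)),np.sin(np.radians(y))]); print((a+b)/2-.055*u)
E
```

```text
0.06417091143493135 -2.4211533172556443 -1.87379788025786 -1.3768015126153166
[0.44209837 0.34127437]
[0.44207324 0.34031478]
```

Emit:
move_arm(fingers=[1, 1, 1, 1, 1, 1], translation=[[0, 0, -0.5], [0, 0, -2], [0, 0, -5], [0, 0, -8], [0, 0, -9], [0, 0, -9]], twist=[[0, 0, 0], [0, 0, 0], [0, 0, 0], [0, 0, 0], [0, 0, 0], [0, 0, 0]])

```text
time: 26.25
eef_pos: [0.46, -0.0265, 0.1006]
tcp_rot: [0.96, -0.279, 0.001, -0.0]
contact_force: [-0.5, 0.7, -3.5]
opening: 0.722
```

```bash
python3 - <<'E'
from h import *
w=cam("wrist","w17"); print(get_state()["opening"])
go(.4405,.344,.1,-1.5)
E
```

```text
0.7221957643629383
cm [-2.141e+01 -3.027e+01 -3.000e-02] deg [ -0.    0.1 -30.9] minrows 5.9 yaw0 -32.4 t 26.30
```

View pics/w17.png

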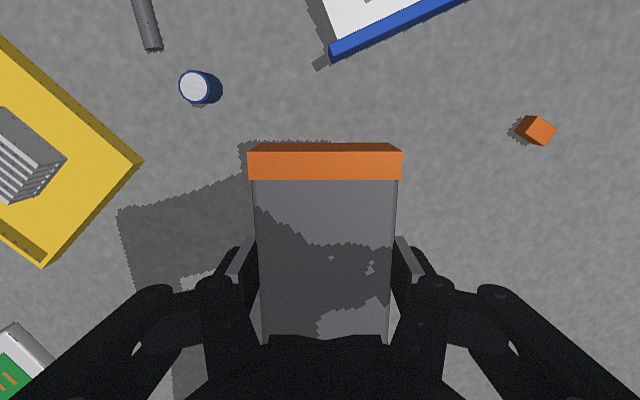

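```bash
python3 - <<'E'
from h import *
go(.4425,.342,.07,-1.8)
E
```

```text
cm [-21.14 -30.21   2.97] deg [ -0.    0.1 -30.6] minrows 5.9 yaw0 -32.4 t 26.30
```

Emit:
move_arm(fingers=[1, 1, 1, 1, 1, 1, 1, 1, 1, 1, 1], translation=[[-2, -3, 0], [-5, -7, 0], [-8.5, -12, 0], [-12, -17, 0], [-15.5, -22, 0], [-19, -27, 0], [-21.1, -30.2, 0], [-21.1, -30.2, 1], [-21.1, -30.2, 2.5], [-21.1, -30.2, 3], [-21.1, -30.2, 3]], twist=[[0, 0, -4], [0, 0, -8], [0, 0, -14], [0, 0, -20], [0, 0, -26], [0, 0, -30.6], [0, 0, -30.6], [0, 0, -30.6], [0, 0, -30.6], [0, 0, -30.6], [0, 0, -30.6]])

```text
time: 27.68
eef_pos: [0.4429, 0.3401, 0.0688]
tcp_rot: [1.0, -0.016, -0.001, 0.001]
contact_force: [-0.2, -0.8, -3.8]
opening: 0.72
```

```bash
python3 - <<'E'
from h import *
w=cam("wrist","w18"); print(get_state()["opening"]); cam("scene","s18")
go(.4425,.342,.026,-1.8)
crop("s18",400,150,520,260,5,"s18c")
E
```

```text
0.7263432531737322
cm [-0.13 -0.11  4.43] deg [-0. -0. -0.] minrows 0.7 yaw0 -1.8 t 27.77
```

View pics/w18.png

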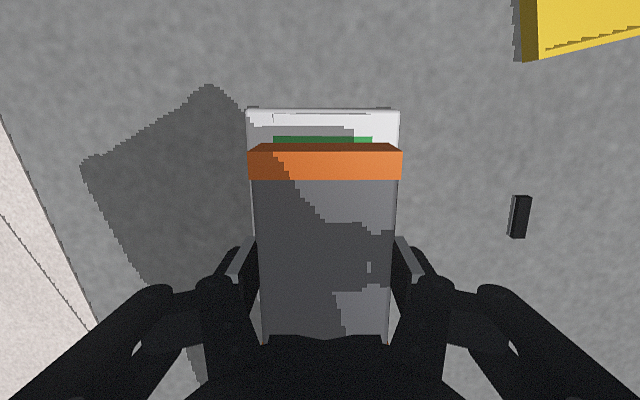

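View pics/s18c.png

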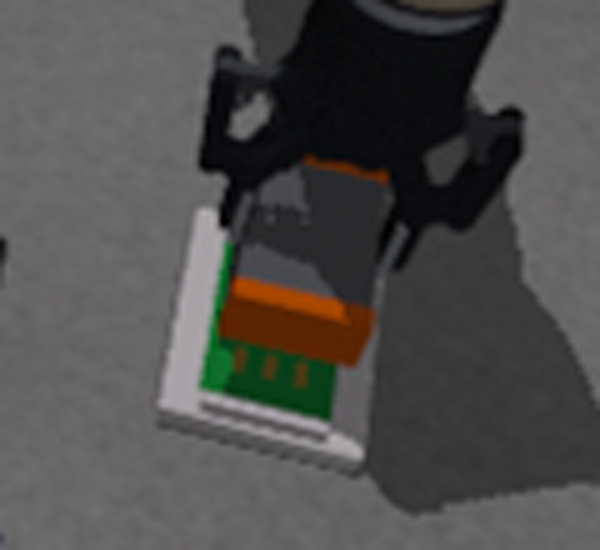

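```bash
python3 - <<'E'
from h import *
w=load("w18"); p,T,s=pose()
for uv,z in [((272,136.5),.014),((373,136.5),.014),((247,151),.087),((403,151),.087)]: print((T.T@(bp(w,uv,z)-p)).round(4))
E
```

```text
[ 0.0523 -0.0332  0.0563]
[0.0523 0.0315 0.0563]
[ 0.0544 -0.0314 -0.0167]
[ 0.0544  0.0322 -0.0167]
```

Emit:
move_arm(fingers=[1, 1, 1, 1, 1, 1], translation=[[-0.2, -0.1, 2], [-0.2, -0.1, 3.5], [-0.2, -0.1, 4], [-0.2, -0.1, 4.3], [-0.2, -0.1, 4.4], [-0.2, -0.1, 4.4]], twist=[[0, 0, 0], [0, 0, 0], [0, 0, 0], [0, 0, 0], [0, 0, 0], [0, 0, 0]])

```text
time: 28.52
eef_pos: [0.4417, 0.3427, 0.0266]
tcp_rot: [1.0, -0.015, 0.0, -0.0]
contact_force: [-0.2, -0.5, -3.2]
opening: 0.722
```

Emit:
move_arm(fingers=[1, 1, 1], translation=[[0, 0, 0.1], [0, 0, 0.15], [0, 0, 0.15]], twist=[[0, 0, 0], [0, 0, 0], [0, 0, 0]])

```text
time: 28.9
eef_pos: [0.4418, 0.3428, 0.026]
tcp_rot: [1.0, -0.015, 0.0, -0.0]
contact_force: [-3.5, -2.2, 4.7]
opening: 0.727
```

Contact made. Release.

Emit:
move_arm(fingers=[-0.6, -0.8, -1, -1, -1, -1, -1, -1, -1], translation=[[0, 0, 0], [0, 0, 0], [0, 0, 0], [0, 0, 0], [0, 0, -2], [0, 0, -6], [0, 0, -12], [0, 0, -16], [0, 0, -16]], twist=[[0, 0, 0], [0, 0, 0], [0, 0, 0], [0, 0, 0], [0, 0, 0], [0, 0, 0], [0, 0, 0], [0, 0, 0], [0, 0, 0]])

```text
time: 30.02
eef_pos: [0.4441, 0.344, 0.1912]
tcp_rot: [1.0, -0.015, 0.005, -0.003]
contact_force: [-1.6, 0.3, 0.1]
opening: 1.004
```

```bash
python3 - <<'E'
from h import *
w=cam("wrist","w19"); cam("scene","s19"); print(get_state()["opening"])
crop("s19",170,110,490,310,2.4,"s19c")
E
```

```text
0.9951534809582674
```

View pics/w19.png

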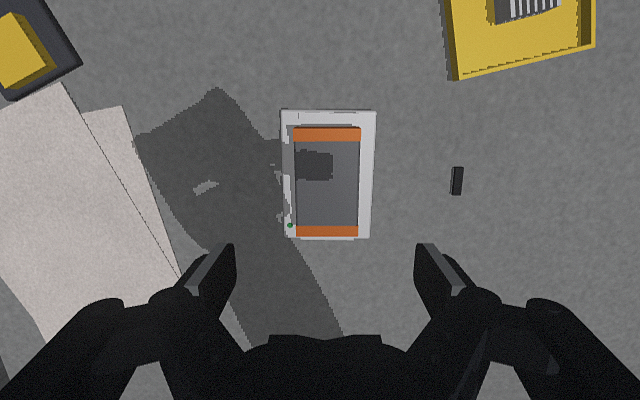

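View pics/s19c.png

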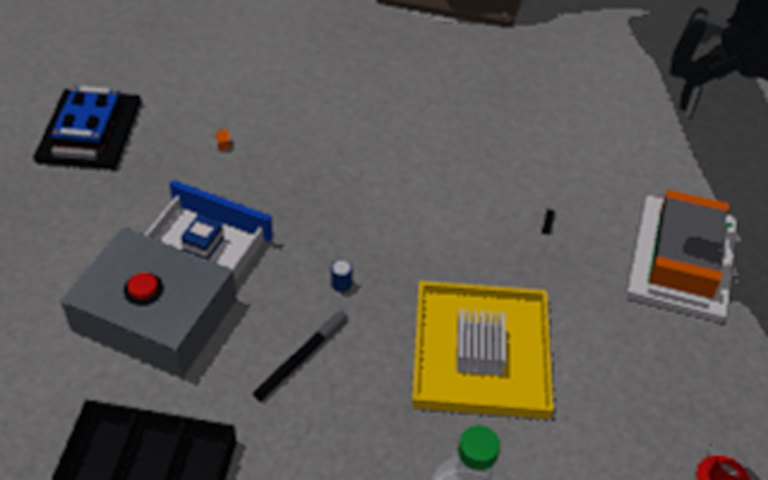

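```bash
python3 - <<'E'
from h import *
w=load("w19"); crop("w19",265,95,390,250,4,"w19c")
quad(w,[(293,127),(361,127),(358,236),(296,236)],0,0,1,.044,"bat")
quad(w,[(281,110),(376,110),(369,237),(286,237)],0,0,1,.014,"plate")
E
```

```text
bat c [0.4425 0.3427] yawL -1.6 yawW -1.7 L 0.1106 W 0.0640
plate c [0.4426 0.3416] yawL -2.0 yawW -1.7 L 0.1403 W 0.0959
```

View pics/w19c.png

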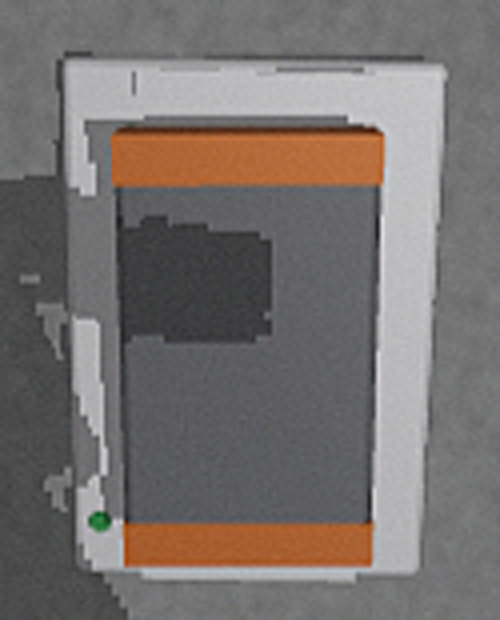

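Battery flat and centred between the stops (about 1 mm off). All is well; hand in.

```bash
python3 - <<'E'
from plant import ctrl
print(ctrl.sign_off())
E
```

```text
the job is handed in; nothing more can be done
None
```

I pressed the drawer open and took the stack apart top down: box into the drawer, heat sink into the tray, board onto the fixture, battery onto the charger. I handed the job in at about 30 s on the robot's clock; sign-off gives no verdict.

- **Button:** the first press was too shallow and the drawer stayed shut. The second press went about 6 mm down and the drawer sprang out; it was still out in the last scene picture.
- **Box and heat sink:** the box looks flat near the middle of the drawer. The heat sink looks flat near the middle of the tray. I judged both by eye in the pictures and did not measure them after release.
- **Board:** about 2 mm from the centre of the fixture plate, and square to within 0.5°.
- **Battery:** about 1 mm from the centre of the charger plate, and square to within 0.5°.
- **Robot at the end:** the gripper was open and about 15 cm above the battery, touching nothing.

Two checks disagreed. An early reading of the fixture from low-resolution corners gave inconsistent angles (9.4° and 1.8°), so I used a closer picture instead. The wrist force reached about 11 N as the board was set down, well under the limit.

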